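# Slide a freshly coated plate out over the end of the coating board

### The arm

A 7-joint arm with a two-finger parallel gripper is mounted at the origin on a cart in front of the work surface, level with it; the furniture and walls round the work are solid. World frame = base frame: x ahead of the robot, y to its left, z up, the work surface at z = 0. Lengths are in m, angles in rad, forces in N, time in s.
With the tool pointing down it reaches from about 0.4 to 0.85 m from the base axis. Payload 10.4 kg.
Tool frame: the origin (TCP) lies between the finger pads; the fingertips stand 19 mm ahead of it and the grasp point (between the pads) is the TCP (manip.tip_reach is the z of the fingertips in the tool frame, in m); z points along the fingers, y is the direction in which the jaws open and shut (so a half turn about z gives the same grasp; the last joint's range is limited). The gripper opens to 85 mm and grips with 20 to 120 N. Pads are 22 mm wide; open, the fingers measure 114 mm over their backs; the gripper's body (76 mm by 85 mm) begins 54 mm behind the grasp point. The pads swing forward as they close: fully open they stand 13 mm farther back than shut.
Start: joints at [1.151, 0.332, -0.065, 1.46, 0.022, 1.35, -0.088], TCP at [0.242, -0.576, 0.25] pointing down, gripper open.
Joint ranges: [-2.6, 2.6], [-0.5, 2.12], [-1.47, 1.34], [0.16, 2.42], [-1.27, 4.41], [0.06, 2.06], [-2.6, 2.6]. Speed limits (rad/s): [2.22, 2.22, 2.79, 2.79, 3.14, 3.14, 3.14].

### API

Orientations are given as a unit quaternion [x, y, z, w].
In Python, from workcell import sensors, cams, manip gives the robot as it stands.
- The arm moves only by the shell command python3 -m jog 'ROWS' [FORCE]. ROWS is JSON, a list of rows, each a list of 3 entries, a list of its own where there are three numbers: the shift along the world's x, y, z in m, then the turn, a rotation vector about the world's x, y, z in rad, then the opening in per cent of the stroke, from 0 (shut) to 100 (fully open). In form: [[[dx, dy, dz], [wx, wy, wz], grip], ...]. A call has 1 to 5 rows; each row shifts and turns the pose as measured when the row begins; what a row does not reach is not made up. A row lasts 1/8 s, in which the tool goes at most 62.5 mm and 10.7 degrees, less where a joint would pass 70% of its speed; a pose out of reach is approached as far as the arm can. A call with a gripper value outside its range is refused whole. The fingers move at their own pace and stop on an object; FORCE is the grip in N (left out, the last holds). Time passes only in rows, so rows that do not move let the fingers close. It gives the time, the measured TCP pose, the force and the opening at its end, in the units of the state.
- sensors.get_obs(): the state, without advancing time (a new reading comes with each control period).
- cams.camera(name): name is "scene" or "top" or "wrist"; returns (picture, depth): 384x512x3 uint8, red, green, blue; 384x512 float32, m along the optical axis (not along the pixel's ray), 0 where there is no reading.
- cams.camera_model(name): a dict with "intrinsics" (3x3 intrinsics, pixels), "view" (4x4, takes a point from world to camera coordinates). Camera axes: x right, y down, z forward; pixel columns grow to the right and rows downward; lengths in m; the calibration is good to about 2 mm. A picture is of the moment at which its call begins: read the wrist's pose just before it. camera_model takes no time and is no camera call; for the wrist camera it gives the pose at the moment of the call.
- manip.hand_in(): hands the job in, once; it reports no verdict.
The state is a dict: "clock": time; "joint_pos": joint angles; "joint_velocities": joint speeds; "tau": joint torques, N m; "position": TCP position; "ee_rot": TCP orientation; "ft_force": force on the tool from outside, world axes, zero at the start; "torque": the same for the moment, N m; "grip_width": opening from 0.0 (shut) to 1.0 (fully open).
Only numpy, scipy, OpenCV 4.12 (cv2) and the standard library are available. Lean on these libraries where they do the work, as an engineer would, in place of code of your own. Each camera call takes 0.05 s, during which the arm holds its last target.

### The job

A freshly coated glass plate lies flat in the channel of the grey coating board, where nobody can get hold of its edges. With the fingertips, swing the red-tabbed stop inward, away from the open end, until it lies right along the front rail, then push the plate by its bare rear edge along the ledge until about a third of its length sticks out over the open end, ready to be taken by that edge later. Nothing is to be gripped: do not touch the white coating, do not lift or tip the plate, leave it lying straight in the channel, and leave the small things around the board where they are.

Things in the scene. Friction and masses are not known exactly. Their poses are not given: they have to be found in the camera images.
- board: grey plate-coating board, fixed: slab 126 x 320 mm, 15 mm thick, on four short feet; its flat top, on which the plate slides, is 45 mm above the worktop. Origin on the worktop under the middle of the channel; x points to the ledge at the back, y along the board to its rear end, z up. The channel between ledge and rail is 84 mm wide (x = -42 to 42) and has no wall at either end
- board_exit (a point): middle of the top edge of the board's open end (the end with the swing stop, at the robot's right): on the board's top, board x = 0, y = -160 mm; axes as the board's. Nothing stands beyond it
- board_ledge (a point): middle of the aluminium ledge's upper face, board x = 48, y = 0, 16 mm above the board's top; the ledge is 12 mm wide (x = 42 to 54) and runs along the board's full length
- board_rail (a point): middle of the front rail's upper face, board x = -51, y = 40, 8 mm above the board's top; the rail is 18 mm wide (x = -60 to -42) and spans y = -80 to 160 mm. A round level 6 mm high stands on it at y = 148 mm
- stop (a joint): angle of the swing stop about its upright pin, rad. 0 = straight across the open end, blocking the plate; it cannot swing outward. It grows as the free end swings inward, towards the rear end and then the front; 1.57 = in line with the front rail; limit 1.62. From 1.4 up it clears the plate. Stays where it is left (friction 0.03 N m, about 0.6 N at the tab). Starts between 0 and 0.25
- stop_pivot (a point): the stop's pivot pin at the height of the board's top, board x = -55, y = -151 mm; its boss is 16 mm across and 17.5 mm high. The arm is a steel bar 10 mm wide, centred on the pin, that reaches 60 mm from it, 1.5 to 13.5 mm above the board's top
- stop_tab (a point): middle of the red upright finger tab on the stop's free end, 53 mm from the pivot, 24.5 mm above the board's top; 14 mm along the arm, 10 mm thick, from 13.5 to 35.5 mm above the board's top. At 1.57 rad it is at board x = -55, y = -98 mm
- plate: loose greenish glass plate, 80 mm wide (x), 120 mm long (y), 6 mm thick, about 0.14 kg, lying flat on the board between ledge and rail, 2 mm play on each side. Origin at the centre of its underside; axes nearly the board's. At the start its leading end is 90 to 125 mm short of the open end
- coating: white layer on the plate's upper face, 66 x 102 mm, 1 mm thick, centred, leaving bare glass 9 mm wide at both ends and 7 mm at the sides; must not be touched. Its origin is the plate's origin
- plate_lead (a point): middle of the plate's leading end, at its underside (plate y = -60 mm): the end that is to stick out
- plate_tail (a point): middle of the plate's rear end, at its underside (plate y = +60 mm): the 6 mm high bare edge to push on; at least 70 mm of empty channel lies behind it at the start
- dropper_blue: small dropper bottle with a blue tip, 25 mm across, 67 mm high, standing behind the ledge; origin under its centre
- dropper_white: small dropper bottle with a white tip, 25 mm across, 67 mm high, standing behind the ledge; origin under its centre
- marker: red-capped marker, 11 x 132 x 13 mm, lying in front of the board, along its y; origin under its centre
- timer: white bench timer, 32 x 66 x 62 mm, standing behind the board; origin under its centre
- film_roll: beige roll of sealing film, 52 mm across, 50 mm high, standing behind the board at the right; origin under its centre

How it is judged:
On the way, in this order (a step that is already met when the one before it is completed fails the run):
1. the stop is swung inward until it lies along the front rail, with the plate not yet out (value of joint stop above 1.4 rad and y of plate_lead in the frame of board_exit above 0 m), for 0.2 s.
2. the plate's leading end sticks out over the open end by at least 28 mm (y of plate_lead in the frame of board_exit below -0.028 m), for 0.2 s.
At the end, for the whole second after the job is handed in: the plate lies still and flat in the channel (6 mm sideways, 3 mm in height, 0.1 rad in line, 0.05 rad level), its leading end sticks out 28 to 52 mm past the open end, and the stop lies along the front rail (beyond 1.4 rad) (y of plate_lead in the frame of board_exit between -0.052 and -0.028 m and x of plate in the frame of board_exit between -0.006 and 0.006 m and z of plate in the frame of board_exit between -0.003 and 0.003 m and angle between the y axis of plate and the y axis of board, either way round below 0.1 rad and angle between plate's own z axis and vertical below 0.05 rad and linear speed of plate below 0.01 m/s and value of joint stop above 1.4 rad); the robot touches nothing.
It fails at once if the white coating is touched (contact force between any of the fingers, the arm and coating above 0.2 N).
It fails at once if the plate is lifted (z of plate in the frame of board_exit above 0.008 m).
It fails at once if the plate is tipped (angle between plate's own z axis and vertical above 0.12 rad).
It fails at once if one of the small things around the board is moved by more than 15 mm (distance of any of dropper_blue, dropper_white, marker, timer, film_roll from where it was at the start of the episode above 0.015 m).
It fails at once if one of the dropper bottles is knocked over (angle between any of dropper_blue, dropper_white's own z axis and vertical above 0.4 rad).
It also fails if it takes over 51 s, if anything falls off the work surface, if the arm or the gripper's body presses on something with over 40 N, if the wrist force passes 120 N, or if a joint passes its speed limit or range.

## Working session

There is one attempt and no reset: what is moved stays moved. The work goes in short steps, Python scripts to look and compute and a shell command to move; the robot and the scene stay as the last step left them, time stands still between calls to the robot, and variables do not carry over. Pictures are saved under pics/ and viewed, and the job is handed in when it is done.

```bash
mkdir -p pics; ls; python3 - <<'E'
from workcell import sensors,cams,manip
import cv2,numpy as np
o=sensors.get_obs();print(o['clock'],o['position'],o['ee_rot'],o['grip_width'],manip.tip_reach)
for n in ['top','scene']:
    im,d=cams.camera(n);cv2.imwrite(f'pics/{n}0.png',im[:,:,::-1]);np.savez(f'{n}0.npz',im=im,d=d)
    m=cams.camera_model(n);print(n,np.round(m['intrinsics'],1).tolist(),np.round(m['view'],3).tolist())
E
```

```text
pics
0.0 [ 0.24142456 -0.57609263  0.2495162 ] [ 9.80373409e-01  1.97148290e-01 -1.66561710e-04 -7.09003619e-04] 1.0047126197250862 0.019
top [[412.9, 0.0, 256.4], [0.0, 412.9, 191.1], [0.0, 0.0, 1.0]] [[-0.032, -1.0, 0.001, 0.192], [-0.976, 0.031, -0.217, 0.597], [0.217, -0.008, -0.976, 0.81], [0.0, 0.0, 0.0, 1.0]]
scene [[434.0, 0.0, 264.9], [0.0, 434.0, 184.8], [0.0, 0.0, 1.0]] [[0.695, -0.719, 0.018, -0.273], [-0.488, -0.491, -0.722, 0.398], [0.527, 0.493, -0.692, 0.516], [0.0, 0.0, 0.0, 1.0]]
```

View pics/top0.png

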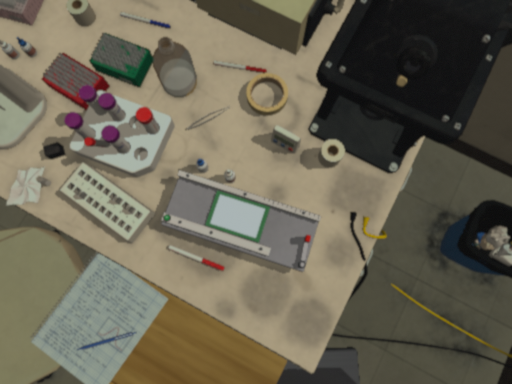

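View pics/scene0.png

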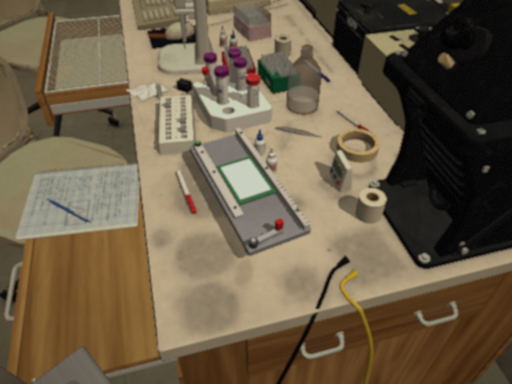

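The top view shows the board's open end at right: red tab near (307,239), pivot near (303,264). The coating is centred near (238,216), the level is at (167,217), and the droppers are at (202,164) and (230,175). I'll zoom in next.

```bash
python3 - <<'E'
import cv2,numpy as np
im=np.load('top0.npz')['im'][155:280,150:330,::-1]
im=cv2.resize(im,None,fx=4.4,fy=4.4,interpolation=cv2.INTER_CUBIC);cv2.imwrite('pics/topc.png',im)
im=np.load('scene0.npz')['im'][110:260,165:345,::-1]
im=cv2.resize(im,None,fx=4,fy=4,interpolation=cv2.INTER_CUBIC);cv2.imwrite('pics/scenec.png',im)
E
```

```text
(no output)
```

View pics/topc.png

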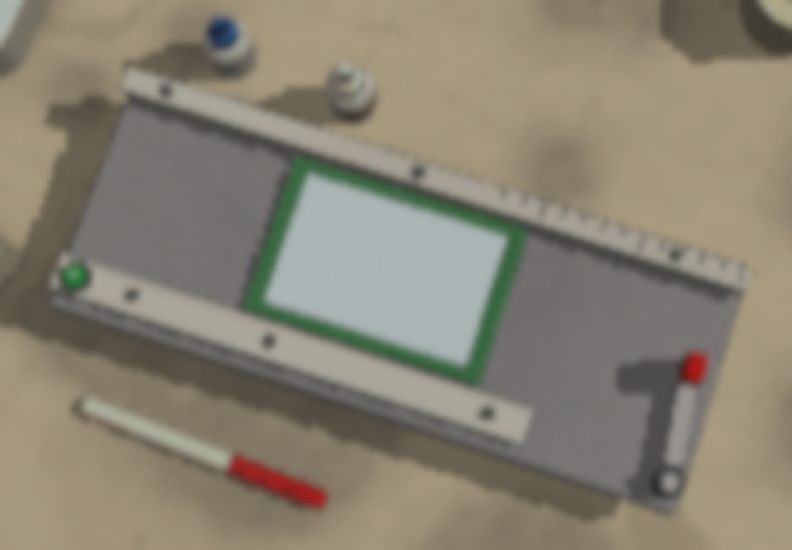

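View pics/scenec.png

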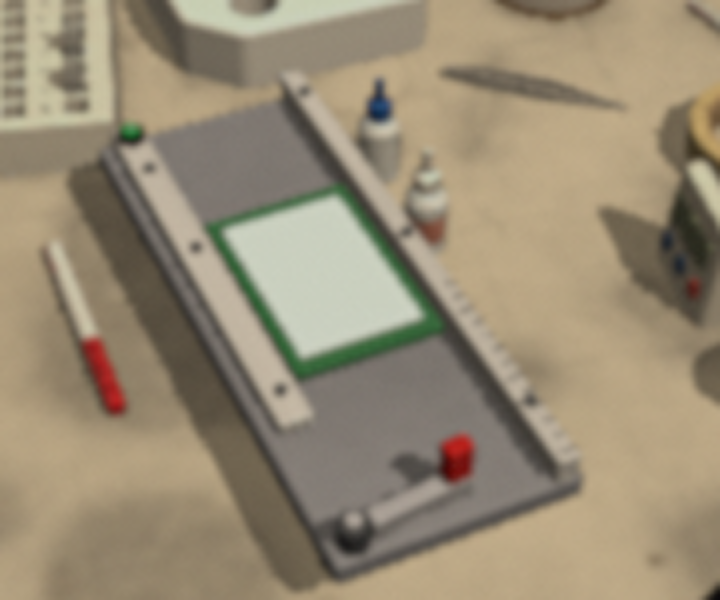

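```bash
cat > h.py <<'E'
from workcell import sensors,cams,manip
import cv2,numpy as np,json
def ray(name,uv,z,m=None):
    m=m or cams.camera_model(name);K=np.array(m['intrinsics']);V=np.array(m['view'])
    R=V[:3,:3];c=-R.T@V[:3,3];d=R.T@np.linalg.inv(K)@np.array([uv[0],uv[1],1.]);return c+d*(z-c[2])/d[2]
def fit(B,W):
    B=np.array(B);W=np.array(W);b=B-B.mean(0);w=W-W.mean(0)
    th=np.arctan2((b[:,0]*w[:,1]-b[:,1]*w[:,0]).sum(),(b*w).sum())
    R=np.array([[np.cos(th),-np.sin(th)],[np.sin(th),np.cos(th)]]);t=W.mean(0)-R@B.mean(0);return th,R,t
try:
    _f=json.load(open('board.json'));TH=_f['th'];T=np.array(_f['t']);RB=np.array([[np.cos(TH),-np.sin(TH)],[np.sin(TH),np.cos(TH)]])
    b2w=lambda p:RB@np.array(p)+T
    w2b=lambda p:RB.T@(np.array(p)[:2]-T)
except Exception: pass
E
python3 - <<'E'
from h import *
P=[((54,160,61),(126,68)),((54,-160,61),(748,267)),((42,-160,61),(742,291)),((-42,-80,53),(533,408)),((-60,-80,53),(523,442)),((-55,-151,62.5),(668,482)),((-51,148,59),(73,276)),((-42,160,53),(64,253))]
B=[];W=[]
for b,p in P:
    B.append(np.array(b[:2])/1e3);W.append(ray('top',(p[0]/4.4+150-.4,p[1]/4.4+155-.4),b[2]/1e3)[:2])
th,R,t=fit(B,W);print(th,t);B=np.array(B);print(np.round((np.array(W)-(B@R.T+t))*1e3,1))
json.dump(dict(th=th,t=t.tolist()),open('board.json','w'))
# scene check
P2=[((54,160,61),(295,70)),((-42,-80,53),(314,412)),((-60,-80,53),(285,428)),((-55,-151,62.5),(354,520)),((-51,148,59),(131,132))]
B2=[np.array(b[:2])/1e3 for b,p in P2];W2=[ray('scene',(p[0]/4+165-.4,p[1]/4+110-.4),b[2]/1e3)[:2] for b,p in P2]
th2,R2,t2=fit(B2,W2);print('scene',th2,t2,np.round((np.array(W2)-(np.array(B2)@R.T+t))*1e3,1).tolist())
import h; from importlib import reload; reload(h)
def tb(p,z): return np.round(h.w2b(ray('top',(p[0]/4.4+149.6,p[1]/4.4+154.6),z))*1e3,1)
for n,p,z in [('pl tail-back',(297,155),.051),('tail-front',(246,307),.051),('lead-back',(526,233),.051),('lead-front',(480,383),.051),('tabtop',(697,362),.0805)]: print(n,tb(p,z))
for b in [(-55,-151),(0,-160),(0,160)]: print(b,h.b2w(np.array(b)/1e3))
im=np.load('top0.npz')['im'];hs=cv2.cvtColor(im,cv2.COLOR_RGB2HSV)
m=((hs[...,0]<8)|(hs[...,0]>172))&(hs[...,1]>150)&(hs[...,2]>90)
n,l,s,c=cv2.connectedComponentsWithStats(m.astype(np.uint8))
for i in range(1,n): print(s[i],c[i])
E
```

```text
-0.34692615284947914 [0.55129174 0.2081569 ]
[[-0.7 -0.3]
 [ 0.1  2.2]
 [-0.1  1.7]
 [ 0.  -0.5]
 [ 1.1 -1.3]
 [-0.6  0.7]
 [ 0.2  0. ]
 [ 0.  -2.4]]
scene -0.34406076460119495 [0.55027292 0.20590786] [[-2.7, -1.7], [-0.5, -0.5], [0.1, -4.4], [-1.6, -2.3], [-0.5, -2.7]]
pl tail-back [40.1 67. ]
tail-front [-38.4  65.6]
lead-back [ 37.9 -51.6]
lead-front [-38.2 -52.9]
tabtop [  -0.6 -146. ]
(-55, -151) [0.4482272  0.08485362]
(0, -160) [0.49689034 0.05768934]
(0, 160) [0.60569313 0.35862447]
[246  67  20   5  48] [255.66666667  69.0625    ]
[94 74  9 14 51] [97.74509804 80.84313725]
[ 43  78  41  26 170] [65.15294118 91.92352941]
[136 108  16  14 183] [143.66666667 114.7704918 ]
[ 85 137  10   9  68] [ 89.14705882 141.08823529]
[305 236   5   6  25] [307.2  238.36]
[203 259  21  11  88] [212.69318182 264.15909091]
```

```bash
python3 -m jog '[[[0.022,0.055,0],[0,0,0.165],0],[[0.022,0.055,0],[0,0,0.165],0],[[0.022,0.055,0],[0,0,0.165],0],[[0.022,0.055,0],[0,0,0.165],0],[[0.022,0.055,0],[0,0,0.165],0]]' 20; python3 -m jog '[[[0.022,0.055,0],[0,0,0],0],[[0.022,0.055,0],[0,0,0],0],[[0.022,0.055,0],[0,0,0],0],[[0.022,0.055,0],[0,0,0],0],[[0,0,0],[0,0,0],0]]'
cat > st.py <<'E'
from h import *
from scipy.spatial.transform import Rotation as Ro
o=sensors.get_obs();R=Ro.from_quat(o['ee_rot']).as_matrix()
ya=np.degrees(np.arctan2(R[1,1],R[0,1]));print('t',round(o['clock'],2),'pos',np.round(o['position'],4),'tip board',np.round(w2b(o['position'])*1e3,1),'tipz',round(o['position'][2]-.019,4),'yaw err deg',round(ya-np.degrees(TH),2),'toolz',np.round(R[:,2],3),'F',np.round(o['ft_force'],1),'g',round(o['grip_width'],3))
import sys
if len(sys.argv)>3:
    g=b2w(np.array([float(sys.argv[1]),float(sys.argv[2])])/1e3);print('delta',np.round(np.append(g,float(sys.argv[3])/1e3+.019)-o['position'],4))
E
python3 st.py -2 -175 66
```

```text
clock: 0.72
position: [0.3501, -0.2956, 0.2465]
ee_rot: [0.814, 0.581, -0.002, -0.002]
ft_force: [1.6, 0.3, 0.1]
grip_width: 0.002
clock: 1.35
position: [0.4399, -0.0633, 0.2463]
ee_rot: [0.811, 0.585, -0.002, -0.001]
ft_force: [-0.1, -1.2, -0.2]
grip_width: 0.002
t 1.35 pos [ 0.4399 -0.0633  0.2463] tip board [ -12.5 -293.2] tipz 0.2273 yaw err deg 1.45 toolz [-0.005 -0.001 -1.   ] F [-0.1 -1.2 -0.2] g 0.002
delta [ 0.05    0.1076 -0.1613]
```

```bash
python3 -m jog '[[[0.02,0.05,-0.02],[0,0,-0.025],0],[[0.03,0.05,-0.04],[0,0,0],0],[[0,0,-0.05],[0,0,0],0],[[0,0,-0.03],[0,0,0],0],[[0,0,0],[0,0,0],0]]'; python3 st.py -2 -175 66; python3 - <<'E'
from h import *
im,d=cams.camera('scene');c=im[130:280,165:345,::-1];cv2.imwrite('pics/s1.png',cv2.resize(c,None,fx=4,fy=4))
im,d=cams.camera('wrist');cv2.imwrite('pics/w1.png',im[:,:,::-1])
E
```

```text
clock: 1.98
position: [0.4877, 0.0321, 0.1057]
ee_rot: [0.82, 0.572, -0.002, -0.001]
ft_force: [-0.4, -0.6, 0.4]
grip_width: -0.003
t 1.98 pos [0.4877 0.0321 0.1057] tip board [   0.  -187.2] tipz 0.0867 yaw err deg -0.28 toolz [-0.004 -0.002 -1.   ] F [-0.4 -0.6  0.4] g -0.003
delta [ 0.0023  0.0122 -0.0207]
```

View pics/s1.png

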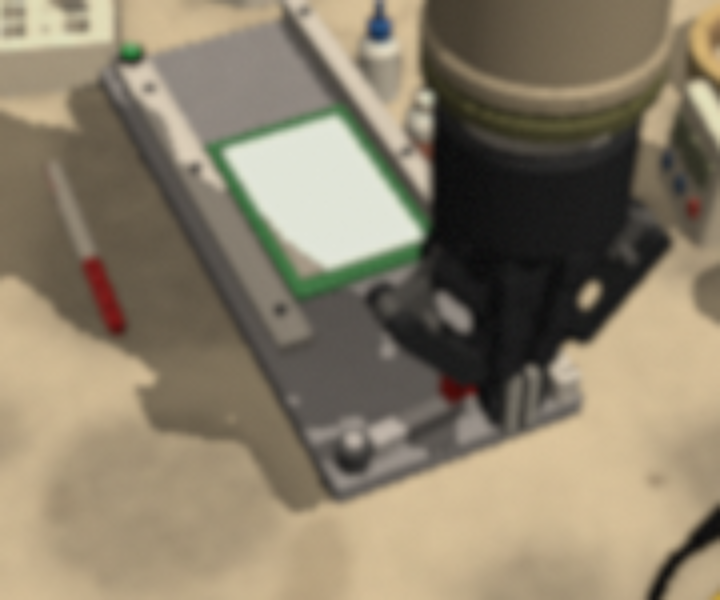

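View pics/w1.png

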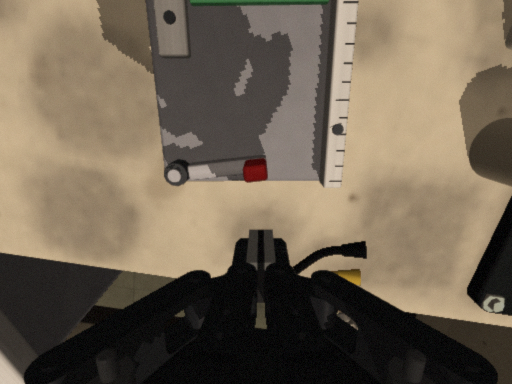

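```bash
python3 -m jog '[[[0.001,0.010,-0.016],[0,0,0],0],[[0.001,0.003,-0.004],[0,0,0],0],[[0,0,0],[0,0,0],0]]'; python3 st.py 0 -155 66
```

```text
clock: 2.45
position: [0.4943, 0.0436, 0.0925]
ee_rot: [0.821, 0.571, 0.002, 0.003]
ft_force: [0.5, -0.2, 0.2]
grip_width: -0.003
t 2.45 pos [0.4943 0.0436 0.0925] tip board [   2.4 -174.1] tipz 0.0735 yaw err deg -0.47 toolz [ 0.007 -0.004 -1.   ] F [ 0.5 -0.2  0.2] g -0.003
delta [ 0.0043  0.0188 -0.0075]
```

```bash
python3 -m jog '[[[0.002,0.008,-0.008],[0,0,0],0],[[0.003,0.012,-0.002],[0,0,0],0],[[0,0,0],[0,0,0],0]]'; python3 st.py 1 -145 66;  python3 - <<'E'
from h import *
im,d=cams.camera('wrist');cv2.imwrite('pics/w2.png',im[:,:,::-1])
E
```

```text
clock: 2.82
position: [0.5006, 0.0645, 0.0834]
ee_rot: [0.821, 0.571, 0.002, 0.004]
ft_force: [-1.0, -0.2, 0.1]
grip_width: 0.001
t 2.83 pos [0.5006 0.0645 0.0834] tip board [   1.1 -152.4] tipz 0.0644 yaw err deg -0.53 toolz [ 0.009 -0.004 -1.   ] F [-1.  -0.2  0.1] g 0.001
delta [0.0024 0.007  0.0016]
```

View pics/w2.png

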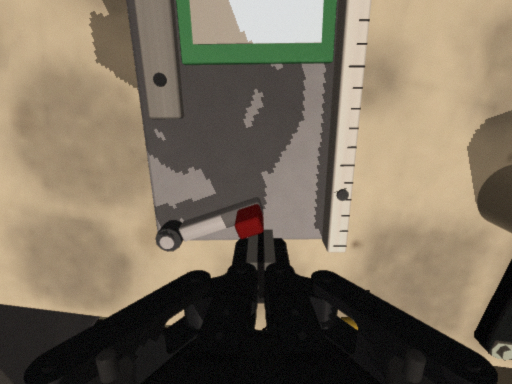

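The tab (249,221) has begun to turn with the shut fingertips (261,240) behind it. I'll continue along the arc.

```bash
python3 -m jog '[[[0.0034,0.0094,0.001],[0,0,0],0],[[0.002,0.009,0],[0,0,0],0],[[0,0,0],[0,0,0],0]]'; python3 st.py -12 -115 65; python3 -m jog '[[[-0.001,0.007,0.0],[0,0,0],0],[[-0.002,0.007,0],[0,0,0],0],[[0,0,0],[0,0,0],0]]'; python3 st.py -15 -109 65;  python3 - <<'E'
from h import *
im,d=cams.camera('wrist');cv2.imwrite('pics/w3.png',im[:,:,::-1])
E
```

```text
clock: 3.25
position: [0.5062, 0.0834, 0.0845]
ee_rot: [0.821, 0.57, 0.002, 0.004]
ft_force: [-0.1, 0.5, -0.4]
grip_width: 0.0
t 3.25 pos [0.5062 0.0834 0.0845] tip board [  -0.  -132.7] tipz 0.0655 yaw err deg -0.56 toolz [ 0.008 -0.005 -1.   ] F [-0.1  0.5 -0.4] g 0.0
delta [-0.0053  0.0207 -0.0005]
clock: 3.62
position: [0.5028, 0.0983, 0.0844]
ee_rot: [0.821, 0.57, 0.002, 0.004]
ft_force: [-0.7, -0.5, -0.3]
grip_width: 0.002
t 3.62 pos [0.5028 0.0983 0.0844] tip board [  -8.2 -119.8] tipz 0.0654 yaw err deg -0.56 toolz [ 0.008 -0.005 -1.   ] F [-0.7 -0.5 -0.3] g 0.002
delta [-0.0027  0.0125 -0.0004]
```

View pics/w3.png

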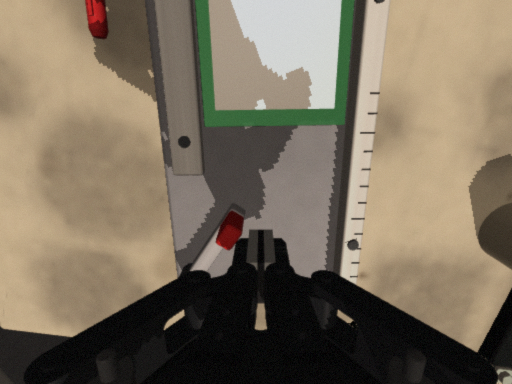

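```bash
python3 -m jog '[[[-0.0025,0.009,0.0],[0,0,0],0],[[-0.003,0.009,0],[0,0,0],0],[[-0.005,0.003,0],[0,0,0],0],[[0,0,0],[0,0,0],0]]'; python3 st.py -30 -100 65; python3 - <<'E'
from h import *
im,d=cams.camera('wrist');cv2.imwrite('pics/w4.png',im[:,:,::-1])
E
```

```text
clock: 4.18
position: [0.4918, 0.1206, 0.0846]
ee_rot: [0.821, 0.57, 0.002, 0.005]
ft_force: [-0.2, -0.3, 0.3]
grip_width: 0.002
t 4.17 pos [0.4918 0.1206 0.0846] tip board [ -26.2 -102.6] tipz 0.0656 yaw err deg -0.58 toolz [ 0.009 -0.005 -1.   ] F [-0.2 -0.3  0.3] g 0.002
delta [-0.0027  0.0037 -0.0006]
```

View pics/w4.png

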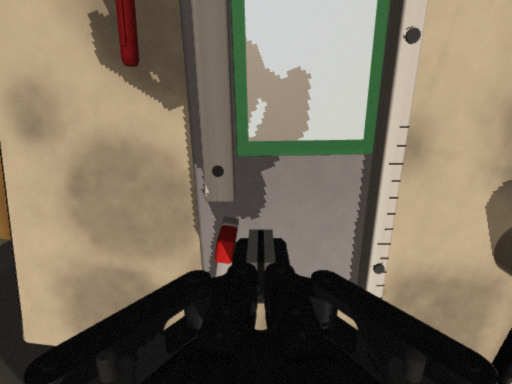

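```bash
python3 -m jog '[[[-0.0035,0.0025,0.0],[0,0,0],0],[[-0.0035,0.002,0],[0,0,0],0],[[0,0,0],[0,0,0],0]]'; python3 st.py -38 -100 65; python3 - <<'E'
from h import *
im,d=cams.camera('wrist');cv2.imwrite('pics/w5.png',im[:,:,::-1])
E
```

```text
clock: 4.6
position: [0.4846, 0.1247, 0.0846]
ee_rot: [0.822, 0.57, 0.002, 0.005]
ft_force: [0.5, -1.1, -0.7]
grip_width: -0.001
t 4.6 pos [0.4846 0.1247 0.0846] tip board [ -34.3 -101.2] tipz 0.0656 yaw err deg -0.64 toolz [ 0.009 -0.005 -1.   ] F [ 0.5 -1.1 -0.7] g -0.001
delta [-0.003   0.0023 -0.0006]
```

View pics/w5.png

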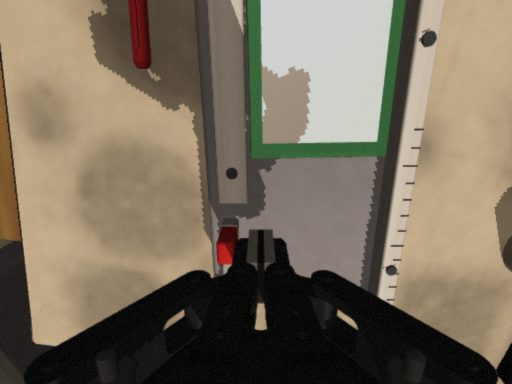

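```bash
python3 -m jog '[[[-0.003,0.0015,0.0],[0,0,0],0],[[0,0,0],[0,0,0],0]]'; python3 st.py -38 -100 65; python3 -m jog '[[[0.015,-0.005,0.0],[0,0,0],0],[[0.0,0,0.04],[0,0,0],0],[[0,0,0.06],[0,-0.009,0.01],0],[[0,0.0,0.02],[0,0,0],0],[[0,0,0],[0,0,0],0]]'; python3 st.py 0 100 120; python3 - <<'E'
from h import *
im,d=cams.camera('wrist');cv2.imwrite('pics/w6.png',im[:,:,::-1])
im,d=cams.camera('top');cv2.imwrite('pics/t6.png',cv2.resize(im[155:280,150:330,::-1],None,fx=4.4,fy=4.4,interpolation=cv2.INTER_CUBIC))
E
```

```text
clock: 4.9
position: [0.4816, 0.1261, 0.0846]
ee_rot: [0.822, 0.57, 0.002, 0.005]
ft_force: [-0.2, -0.4, -0.7]
grip_width: -0.004
t 4.9 pos [0.4816 0.1261 0.0846] tip board [ -37.6 -100.9] tipz 0.0656 yaw err deg -0.66 toolz [ 0.009 -0.005 -1.   ] F [-0.2 -0.4 -0.7] g -0.004
delta [-0.0001  0.0009 -0.0006]
clock: 5.52
position: [0.5005, 0.1185, 0.208]
ee_rot: [0.82, 0.573, 0.006, 0.007]
ft_force: [0.3, 0.9, -0.2]
grip_width: 0.001
t 5.53 pos [0.5005 0.1185 0.208 ] tip board [ -17.3 -101.5] tipz 0.189 yaw err deg -0.21 toolz [ 0.018 -0.004 -1.   ] F [ 0.3  0.9 -0.2] g 0.001
delta [ 0.0848  0.1837 -0.069 ]
```

View pics/w6.png

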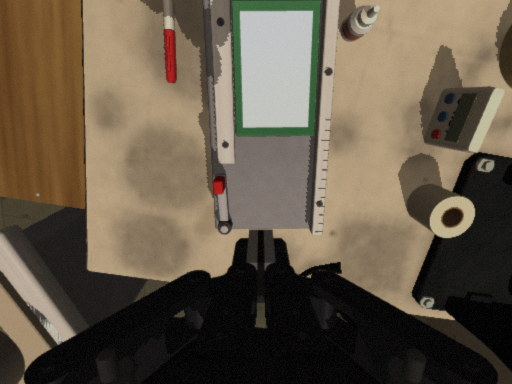

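View pics/t6.png

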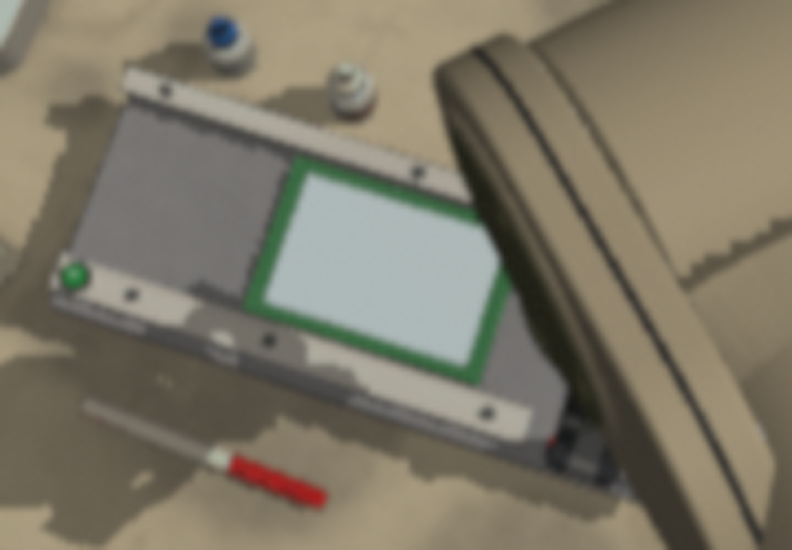

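```bash
python3 - <<'E'
from h import *
for n,uv,z in [('boss',(225,227),.0625),('tabtop',(218,186),.0805),('rail inner corner',(234,163),.053),('rail outer',(218,162),.053),('ledge in end',(312,234),.061),('ledge out end',(324,234),.061),('lead L',(236,136),.051),('lead R',(315,136),.051)]:
    print(n,np.round(w2b(ray('wrist',uv,z))*1e3,1))
E
```

```text
boss [ -55.3 -150.3]
tabtop [-57.8 -98.7]
rail inner corner [-44. -82.]
rail outer [-60.6 -80.8]
ledge in end [  40.1 -160.5]
ledge out end [  53.4 -160.7]
lead L [-41.2 -54.5]
lead R [ 39.4 -54.9]
```

```bash
python3 -m jog '[[[0.021,0.046,0],[0,0.018,0.004],0],[[0.021,0.046,0],[0,0,0],0],[[0.021,0.046,0],[0,0,0],0],[[0.021,0.046,0],[0,0,0],0],[[0,0,0],[0,0,0],0]]'; python3 st.py 0 100 90
```

```text
clock: 6.25
position: [0.5842, 0.3045, 0.1951]
ee_rot: [0.82, 0.573, -0.009, -0.0]
ft_force: [0.2, -0.4, -0.4]
grip_width: 0.004
t 6.25 pos [0.5842 0.3045 0.1951] tip board [ -1.9 101.8] tipz 0.1761 yaw err deg -0.26 toolz [-0.015 -0.01  -1.   ] F [ 0.2 -0.4 -0.4] g 0.004
delta [ 0.0011 -0.0023 -0.0861]
```

```bash
python3 -m jog '[[[0.001,-0.001,-0.03],[0.01,-0.015,0.004],0],[[0,0,-0.03],[0,0,0],0],[[0,0,-0.03],[0,0,0],0],[[0,0,0],[0,0,0],0]]'; python3 st.py 0 98 48; python3 - <<'E'
from h import *
im,d=cams.camera('wrist');cv2.imwrite('pics/w7.png',im[:,:,::-1])
im,d=cams.camera('scene');c=im[60:210,165:345,::-1];cv2.imwrite('pics/s7.png',cv2.resize(c,None,fx=4,fy=4))
E
```

```text
clock: 6.75
position: [0.5832, 0.3006, 0.0958]
ee_rot: [0.819, 0.574, -0.004, -0.0]
ft_force: [-0.6, 0.4, -0.8]
grip_width: -0.001
t 6.75 pos [0.5832 0.3006 0.0958] tip board [-1.4 97.8] tipz 0.0768 yaw err deg 0.0 toolz [-0.007 -0.005 -1.   ] F [-0.6  0.4 -0.8] g -0.001
delta [ 0.0014 -0.0002 -0.0288]
```

View pics/w7.png

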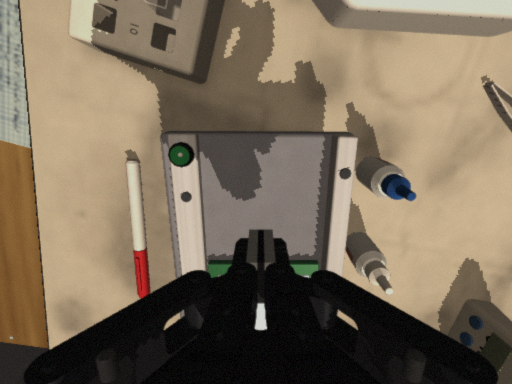

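View pics/s7.png

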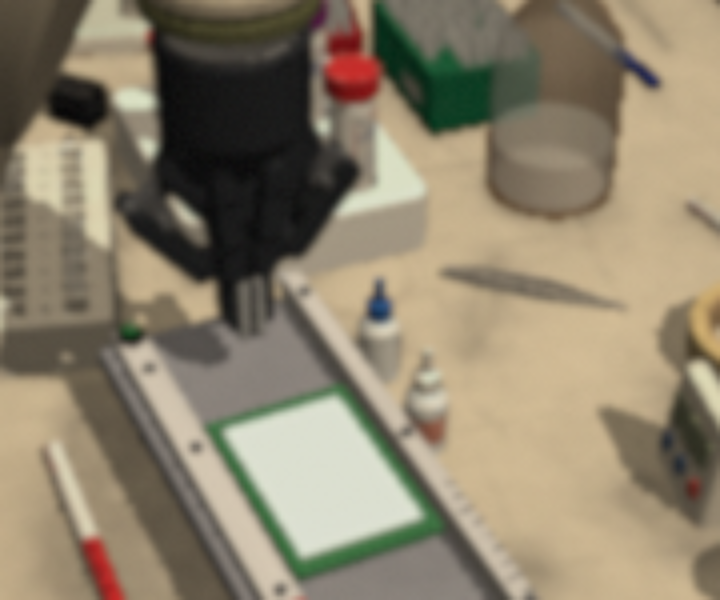

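The wrist view shows the fingertips (261,240) over bare channel. The plate's green tail edge lies just in front at row ~268, and the droppers and level are clear.

```bash
python3 -m jog '[[[0.001,0,-0.02],[0.005,-0.007,0],0],[[0,0,0],[0,0,0],0]]'; python3 st.py 0 98 48
```

```text
clock: 7.1
position: [0.5872, 0.3024, 0.082]
ee_rot: [0.819, 0.574, 0.004, 0.0]
ft_force: [-0.3, -0.7, 1.6]
grip_width: 0.001
t 7.1 pos [0.5872 0.3024 0.082 ] tip board [  1.7 100.8] tipz 0.063 yaw err deg -0.04 toolz [ 0.007  0.004 -1.   ] F [-0.3 -0.7  1.6] g 0.001
delta [-0.0026 -0.002  -0.015 ]
```

```bash
python3 -m jog '[[[-0.001,0,-0.012],[0,0,0],0],[[0,0,0],[0,0,0],0]]'; python3 st.py 0 85 48;python3 -m jog '[[[-0.001,0,-0.004],[0,0,0],0],[[0,0,0],[0,0,0],0]]'; python3 st.py 0 85 48
```

```text
clock: 7.35
position: [0.5871, 0.303, 0.0719]
ee_rot: [0.819, 0.574, 0.006, 0.001]
ft_force: [-0.5, -0.3, -1.0]
grip_width: -0.003
t 7.35 pos [0.5871 0.303  0.0719] tip board [  1.4 101.4] tipz 0.0529 yaw err deg -0.06 toolz [ 0.01   0.006 -1.   ] F [-0.5 -0.3 -1. ] g -0.003
delta [-0.0069 -0.0149 -0.0049]
clock: 7.6
position: [0.5864, 0.3033, 0.0685]
ee_rot: [0.819, 0.574, 0.006, 0.001]
ft_force: [-0.3, -0.5, -0.8]
grip_width: 0.003
t 7.6 pos [0.5864 0.3033 0.0685] tip board [  0.6 101.5] tipz 0.0495 yaw err deg -0.06 toolz [ 0.011  0.006 -1.   ] F [-0.3 -0.5 -0.8] g 0.003
delta [-0.0062 -0.0153 -0.0015]
```

```bash
python3 -m jog '[[[0,0,-0.0025],[0,0,0],0],[[0,0,0],[0,0,0],0]]'; python3 st.py 0 85 47.5; python3 -m jog '[[[-0.003,-0.008,-0.0002],[0,0,0],0],[[0,0,0],[0,0,0],0]]';python3 st.py 0 85 47.5; python3 - <<'E'
from h import *
im,d=cams.camera('scene');c=im[90:200,185:320,::-1];cv2.imwrite('pics/s8.png',cv2.resize(c,None,fx=5,fy=5))
E
```

```text
clock: 7.85
position: [0.5865, 0.3034, 0.0661]
ee_rot: [0.819, 0.574, 0.006, 0.001]
ft_force: [0.3, -0.3, 0.4]
grip_width: -0.002
t 7.85 pos [0.5865 0.3034 0.0661] tip board [  0.7 101.6] tipz 0.0471 yaw err deg -0.06 toolz [ 0.011  0.006 -1.   ] F [ 0.3 -0.3  0.4] g -0.002
delta [-0.0063 -0.0153  0.0004]
clock: 8.1
position: [0.5834, 0.2947, 0.0659]
ee_rot: [0.819, 0.574, 0.006, 0.001]
ft_force: [-0.3, 0.7, 0.8]
grip_width: -0.001
t 8.1 pos [0.5834 0.2947 0.0659] tip board [ 0.7 92.3] tipz 0.0469 yaw err deg -0.06 toolz [ 0.011  0.006 -1.   ] F [-0.3  0.7  0.8] g -0.001
delta [-0.0032 -0.0066  0.0006]
```

View pics/s8.png

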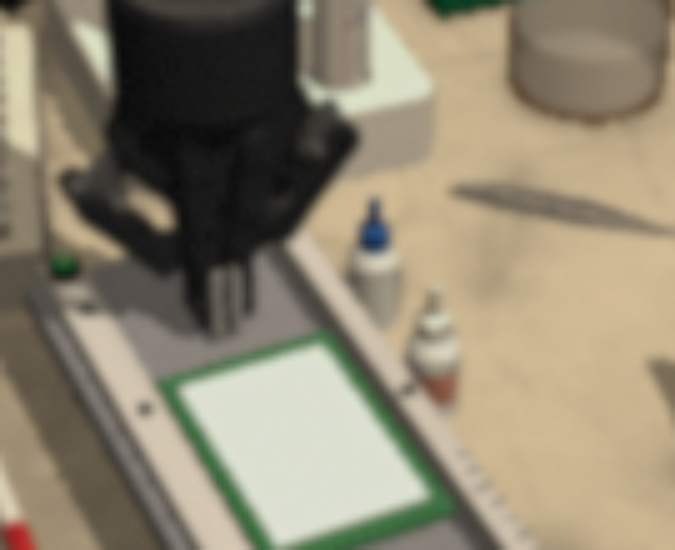

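```bash
python3 -m jog '[[[-0.0028,-0.0075,0.0002],[0,0,0],0],[[-0.0028,-0.0075,0],[0,0,0],0],[[-0.0028,-0.0075,0],[0,0,0],0],[[0,0,0],[0,0,0],0]]';python3 st.py 0 60 47.5; python3 - <<'E'
from h import *
im,d=cams.camera('scene');c=im[90:200,185:320,::-1];cv2.imwrite('pics/s9.png',cv2.resize(c,None,fx=5,fy=5))
E
```

```text
clock: 8.65
position: [0.5744, 0.2709, 0.0665]
ee_rot: [0.819, 0.574, 0.007, 0.001]
ft_force: [-0.4, 0.7, 0.2]
grip_width: -0.0
t 8.65 pos [0.5744 0.2709 0.0665] tip board [ 0.4 66.9] tipz 0.0475 yaw err deg -0.06 toolz [ 0.012  0.007 -1.   ] F [-0.4  0.7  0.2] g -0.0
delta [-0.0027 -0.0063  0.    ]
```

View pics/s9.png

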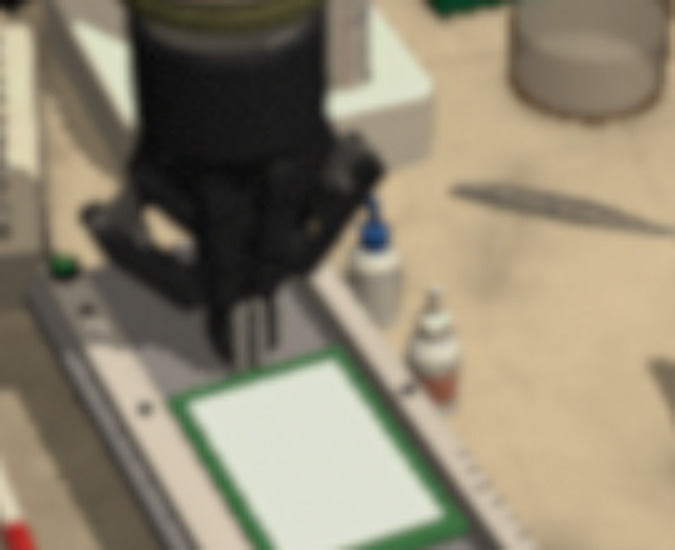

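The plate slides with the fingertip: its rear corner moved from (162,385) to (172,400). I'll keep pushing.

```bash
python3 -m jog '[[[-0.0028,-0.0075,0],[0,0,0],0],[[-0.0028,-0.0075,0],[0,0,0],0],[[-0.0028,-0.0075,0],[0,0,0],0],[[-0.0028,-0.0075,0],[0,0,0],0],[[0,0,0],[0,0,0],0]]';python3 st.py 0 20 47.5
```

```text
clock: 9.32
position: [0.5624, 0.2394, 0.0666]
ee_rot: [0.819, 0.574, 0.007, 0.0]
ft_force: [0.2, 0.5, -0.2]
grip_width: 0.001
t 9.32 pos [0.5624 0.2394 0.0666] tip board [-0.2 33.2] tipz 0.0476 yaw err deg -0.04 toolz [ 0.012  0.007 -1.   ] F [ 0.2  0.5 -0.2] g 0.001
delta [-0.0043 -0.0125 -0.0001]
```

```bash
python3 -m jog '[[[-0.0028,-0.0075,0],[0,0,0],0],[[-0.0028,-0.0075,0],[0,0,0],0],[[-0.0028,-0.0075,0],[0,0,0],0],[[0,0,0],[0,0,0],0]]';python3 st.py 0 -20 47.5;  python3 - <<'E'
from h import *
im,d=cams.camera('scene');c=im[110:270,185:345,::-1];cv2.imwrite('pics/s10.png',cv2.resize(c,None,fx=3.7,fy=3.7))
E
```

```text
clock: 9.82
position: [0.5534, 0.2154, 0.0667]
ee_rot: [0.819, 0.574, 0.007, 0.0]
ft_force: [0.5, -0.3, 0.7]
grip_width: -0.001
t 9.82 pos [0.5534 0.2154 0.0667] tip board [-0.5  7.6] tipz 0.0477 yaw err deg -0.03 toolz [ 0.012  0.007 -1.   ] F [ 0.5 -0.3  0.7] g -0.001
delta [-0.009  -0.0261 -0.0002]
```

View pics/s10.png

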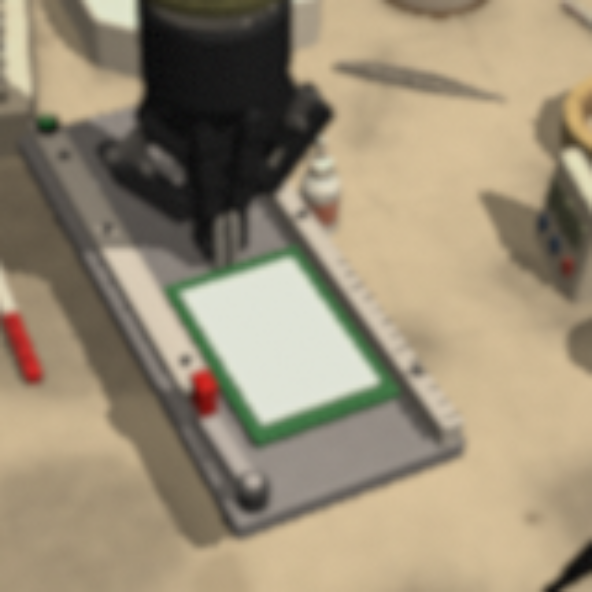

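The plate is straight, its lead corner near (258,440). The stop lies along the rail and clear of the plate.

```bash
python3 -m jog '[[[-0.0026,-0.0076,0],[0,0,0],0],[[-0.0026,-0.0076,0],[0,0,0],0],[[-0.0026,-0.0076,0],[0,0,0],0],[[-0.0026,-0.0076,0],[0,0,0],0],[[0,0,0],[0,0,0],0]]';python3 st.py 0 -60 47.5
```

```text
clock: 10.5
position: [0.5423, 0.1834, 0.0668]
ee_rot: [0.819, 0.574, 0.007, 0.0]
ft_force: [-0.8, -0.1, -1.0]
grip_width: -0.003
t 10.5 pos [0.5423 0.1834 0.0668] tip board [  0.  -26.3] tipz 0.0478 yaw err deg -0.01 toolz [ 0.012  0.008 -1.   ] F [-0.8 -0.1 -1. ] g -0.003
delta [-0.0115 -0.0317 -0.0003]
```

```bash
python3 -m jog '[[[-0.0026,-0.0076,0],[0,0,0],0],[[-0.0026,-0.0076,0],[0,0,0],0],[[-0.0026,-0.0076,0],[0,0,0],0],[[0,0,0],[0,0,0],0]]';python3 st.py 0 -69 47.5;  python3 - <<'E'
from h import *
im,d=cams.camera('scene');c=im[140:290,205:365,::-1];cv2.imwrite('pics/s11.png',cv2.resize(c,None,fx=4,fy=4,interpolation=cv2.INTER_CUBIC))
E
```

```text
clock: 11.0
position: [0.534, 0.159, 0.0668]
ee_rot: [0.819, 0.574, 0.007, 0.0]
ft_force: [0.2, -0.3, -0.2]
grip_width: 0.001
t 11.0 pos [0.534  0.159  0.0668] tip board [  0.4 -52.1] tipz 0.0478 yaw err deg -0.01 toolz [ 0.013  0.008 -1.   ] F [ 0.2 -0.3 -0.2] g 0.001
delta [-0.0062 -0.0158 -0.0003]
```

View pics/s11.png

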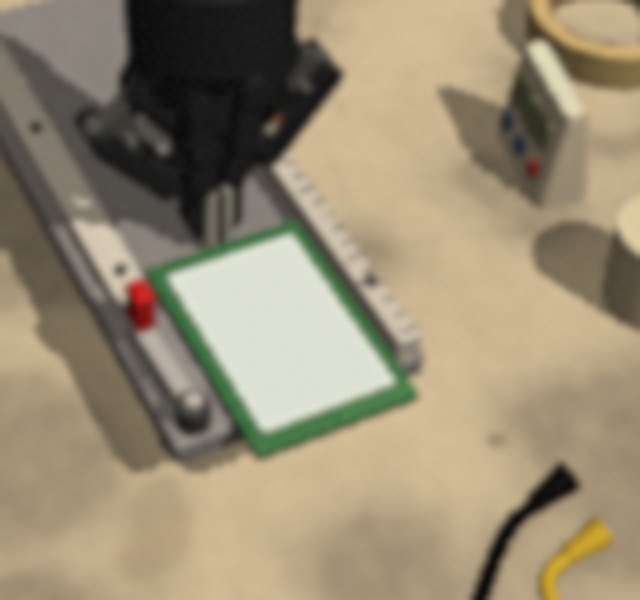

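Lead corners are near (262,454) and (414,394), and the plate already overhangs. I'll measure it in board coordinates, using the known stop pivot to cancel scene bias.

```bash
python3 - <<'E'
from h import *
s=lambda p,z:np.round(w2b(ray('scene',(p[0]/4+205-.4,p[1]/4+140-.4),z))*1e3,1)
for n,p,z in [('boss top',(193,402),.0625),('slab corner',(180,448),.045),('lead L',(262,454),.051),('lead R',(414,394),.051),('tail R',(293,222),.051),('tail L',(150,272),.051),('ledge end',(420,352),.061)]: print(n,s(p,z))
E
```

```text
boss top [ -56.6 -154.5]
slab corner [ -66.5 -162.3]
lead L [ -38.  -184.4]
lead R [  37.7 -183.7]
tail R [ 38.4 -65.5]
tail L [-38.1 -66.5]
ledge end [  47.3 -170.8]
```

```bash
python3 -m jog '[[[-0.0029,-0.0075,0],[0,0,0],0],[[-0.0029,-0.0075,0],[0,0,0],0],[[0,0,0],[0,0,0],0],[[0,0,0],[0,0,0],0]]';python3 st.py 0 -69.5 47.5;  python3 - <<'E'
from h import *
im,d=cams.camera('scene');c=im[140:290,205:365,::-1];cv2.imwrite('pics/s12.png',cv2.resize(c,None,fx=4,fy=4,interpolation=cv2.INTER_CUBIC))
E
```

```text
clock: 11.55
position: [0.5278, 0.1437, 0.0669]
ee_rot: [0.818, 0.575, 0.008, 0.0]
ft_force: [0.1, -0.2, 0.4]
grip_width: -0.003
t 11.55 pos [0.5278 0.1437 0.0669] tip board [ -0.2 -68.6] tipz 0.0479 yaw err deg 0.02 toolz [ 0.013  0.008 -1.   ] F [ 0.1 -0.2  0.4] g -0.003
delta [-0.0001 -0.0009 -0.0004]
```

View pics/s12.png

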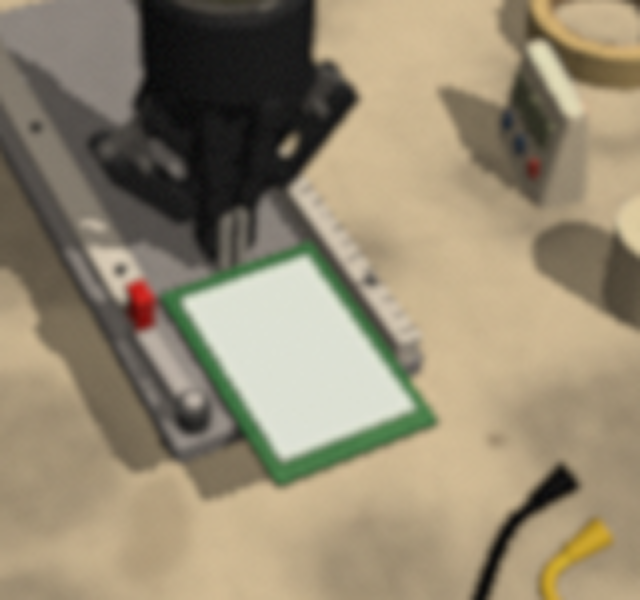

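The lead corners moved to (280,485) and (436,422), about 39 mm of overhang. I'll back off rearward, rise, and verify.

```bash
python3 -m jog '[[[0.005,0.014,0],[0,0,0],0],[[0.005,0.014,0.005],[0,0,0],0],[[0.005,0.014,0.04],[0,0,0],0],[[0,0.02,0.06],[0,0,0],0],[[0,0.03,0.06],[0,0,0],0]]';python3 -m jog '[[[0.01,0.04,0.03],[0,0,0],0],[[0.02,0.05,0.0],[0,0,0],0],[[0.02,0.05,0],[0,0,0],0],[[0,0,0],[0,0,0],0]]'; python3 st.py;  python3 - <<'E'
from h import *
im,d=cams.camera('top');cv2.imwrite('pics/t13.png',cv2.resize(im[155:295,160:340,::-1],None,fx=4,fy=4,interpolation=cv2.INTER_CUBIC))
im,d=cams.camera('scene');c=im[110:290,165:365,::-1];cv2.imwrite('pics/s13.png',cv2.resize(c,None,fx=3.2,fy=3.2,interpolation=cv2.INTER_CUBIC))
E
```

```text
clock: 12.22
position: [0.5417, 0.2378, 0.2285]
ee_rot: [0.818, 0.575, 0.004, -0.002]
ft_force: [0.6, -0.2, -0.3]
grip_width: 0.003
clock: 12.72
position: [0.5921, 0.3909, 0.2664]
ee_rot: [0.817, 0.576, 0.009, -0.003]
ft_force: [0.0, 0.1, -0.7]
grip_width: 0.001
t 12.72 pos [0.5921 0.3909 0.2664] tip board [-23.7 185.7] tipz 0.2474 yaw err deg 0.22 toolz [ 0.012  0.015 -1.   ] F [ 0.   0.1 -0.7] g 0.001
```

View pics/t13.png

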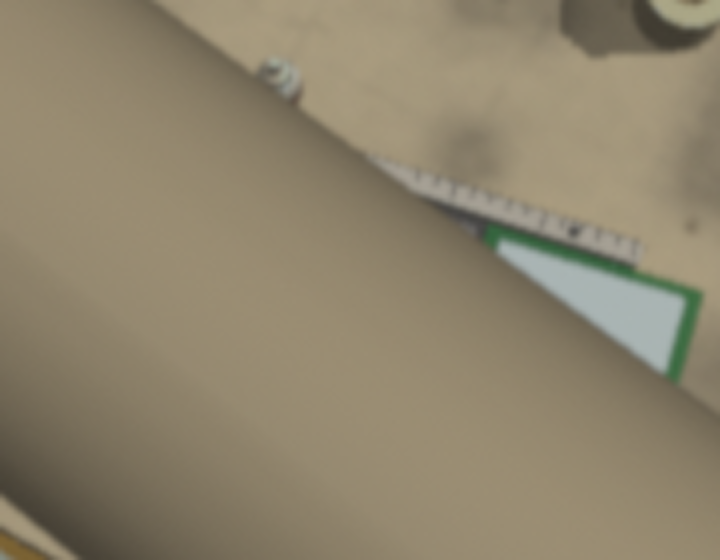

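View pics/s13.png

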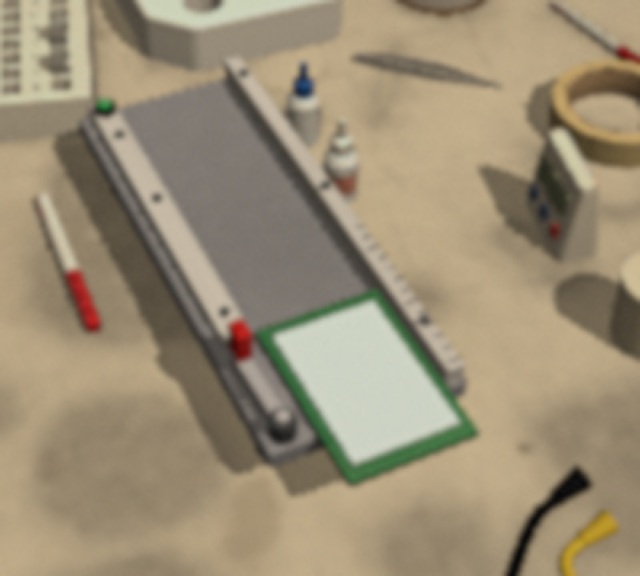

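```bash
python3 - <<'E'
from h import *
s=lambda p,z:np.round(w2b(ray('scene',(p[0]/3.2+165-.4,p[1]/3.2+110-.4),z))*1e3,1)
for n,p,z in [('boss top',(282,416),.0625),('lead L',(353,483),.051),('lead R',(477,433),.051),('tail R',(378,293),.051),('tail L',(260,333),.051),('tab top',(239,325),.0805)]: print(n,s(p,z))
t=lambda p,z:np.round(w2b(ray('top',(p[0]/4+160-.4,p[1]/4+155-.4),z))*1e3,1)
for n,p,z in [('ledge end back',(642,242),.061),('ledge end front',(635,267),.061),('lead R',(702,292),.051)]: print('top',n,t(p,z))
E
```

```text
boss top [ -56.3 -153.4]
lead L [ -37.6 -201.8]
lead R [  38.8 -201.1]
tail R [ 39.3 -84.1]
tail L [-38.  -83.6]
tab top [-56.9 -97.9]
top ledge end back [  54.  -158.8]
top ledge end front [  40.1 -159. ]
top lead R [  40.2 -197.4]
```

Both views agree: about 39 mm of overhang, straight, stop near 1.58 rad, and the arm well clear.

```bash
python3 -c "
from workcell import manip;print(manip.hand_in())"
```

```text
the job is handed in; nothing more can be done
None
```

The job is done and handed in at about 13 s on the robot's clock. No verdict is reported. With the gripper shut, I swung the red-tabbed stop inward until it lay along the front rail. I then pushed the plate by its bare rear edge, with the fingertips about 2–3 mm above the board's top, until about a third of it stuck out.

My last checks:
- **Overhang:** the scene camera gives 41–42 mm raw, about 39 mm once its 2–3 mm offset on the pivot pin is taken off. The top camera gives 37–39 mm. The allowed range is 28–52 mm.
- **Plate position:** it lies within about 1 mm of the channel's middle and in line to about 0.01 rad. Height and level were not measured separately; in the pictures it lies flat.
- **Stop:** about 1.58 rad.
- **Small things:** by eye, the droppers, marker and timer stand where they were. The film roll was only partly in the last views.
- **Forces and clearance:** every reading I took was within sensor noise (under 2 N). The shut fingers were about 0.2 m above the board and clear of everything at hand-in.

In the last top view the arm hid most of the board, so that check uses only the plate's back lead corner. The scene and top views differ by up to about 4 mm, well inside the allowed range.

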